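# Swing a sump pan under a depth gauge, probe its bottom and lock the reading

### The arm

A 6-joint arm with a two-finger parallel gripper is mounted at the origin on a cart in front of the work surface, level with it; the furniture and walls round the work are solid. World frame = base frame: x ahead of the robot, y to its left, z up, the work surface at z = 0. Lengths are in m, angles in degrees, forces in N, time in s.
With the tool pointing down it reaches from about 0.375 to 0.975 m from the base axis. Payload 3.8 kg.
Tool frame: the origin (TCP) lies at the centre of the arm's flange, where the gripper is bolted on; the fingertips stand 166 mm ahead of it and the grasp point (between the pads) lies 147 mm ahead of it (ctrl.tcp_to_grasp is the z of the grasp point in the tool frame, in m); z points along the fingers, y is the line along which they close (so a half turn about z gives the same grasp; the last joint's range is limited). The gripper opens to 88 mm and grips with 3 to 60 N. Pads are 18 mm wide; open, the fingers measure 123 mm over their backs; the gripper's body (75 mm by 187 mm) begins 45 mm behind the grasp point.
Start: joints at [69.334, 15.12, 91.902, -0, 72.978, -2.114], TCP at [0.215, 0.64, 0.405] pointing down, gripper open.
Joint ranges: [-150.88, 150.88], [-54.13, 125.18], [17.81, 147.31], [-75.09, 255.09], [0, 152.58], [-146.25, 146.25]. Speed limits (degrees/s): [147.25, 147.25, 180, 180, 180, 180].

### API

Orientations are given as [roll, pitch, yaw] about the fixed x, y, z axes, in that order (R = Rz(yaw) Ry(pitch) Rx(roll)).
In Python, from workcell import ctrl gives the robot as it stands.
- The arm moves only by the tool drive_tool, never from a script. Its argument "moves" is a list of rows, each an object of numbers: "dx", "dy", "dz": the shift along the tool's x, y, z in mm; "wx", "wy", "wz": the turn, a rotation vector about the tool's x, y, z in degrees. A call has 1 to 5 rows; each row shifts and turns the commanded pose from where the row before left it, along the tool's axes as they then stand; what a row does not reach is not made up. A row lasts 1/8 s, in which the tool goes at most 62.5 mm and 10.7 degrees, less where a joint would pass 70% of its speed; a pose out of reach is approached as far as the arm can. A call is refused whole if a number of a shift passes 62.5 or a number of a turn 10.7, either way. A call with a gripper value outside its range is refused whole. "gripper" is the gripper's target within -1 to 1 (shut at 1, half-way at 0, fully open at -1), set as the call begins (left out, the last holds). The fingers move at their own pace and stop on an object; "force" is the grip in N (left out, the last holds). Time passes only in rows, so rows that do not move let the fingers close. It gives the time, the measured TCP pose, the force, the opening and the grip force at its end, in the units of the state.
- ctrl.get_state(): the state, without advancing time (a new reading comes with each control period).
- ctrl.camera(name): name is "side" or "top"; returns a dict with "color" (400x640x3 uint8, red, green, blue), "range_z" (400x640 float32, m along the optical axis (not along the pixel's ray), 0 where there is no reading), "mtx" (3x3 intrinsics, pixels), "rvec" (rotation vector, rad) and "tvec" (3), from world to camera coordinates, as OpenCV has them. Camera axes: x right, y down, z forward; pixel columns grow to the right and rows downward; lengths in m; the calibration is good to about 2 mm. A picture is of the moment at which its call begins.
- ctrl.sign_off(): hands the job in; it is judged then, once.
The state is a dict: "time_s": time; "joint_pos": joint angles; "joint_vel": joint speeds; "effort": joint torques, N m; "tool_pos": TCP position; "ee_rot": TCP orientation; "ft_force": force on the tool from outside, world axes, zero at the start; "torque": the same for the moment, N m; "finger_gap": opening from 0.0 (shut) to 1.0 (fully open); "gripper_force": force on a finger pad.
Only numpy, scipy, OpenCV 4.12 (cv2) and the standard library are available. Lean on these libraries where they do the work, as an engineer would, in place of code of your own. Each camera call takes 0.05 s, during which the arm holds its last target. There are 200 camera calls.

### The job

Lift the little red bottle out of the cast pan and stand it upright on the blue mat. Then, with the pan's corner staying on its pin, swing the pan a quarter turn flat on the plate by pushing its free end, counter-clockwise seen from above, until its long side rests against the brass stop under the depth gauge. Last, press the gauge's probe gently down until it rests on the bottom of the pan, then swing the red lever clockwise as far as it goes to lock it; leave the other things on the bench alone.

Things in the scene. Friction and masses are not known exactly. Their poses are not given: they have to be found in the camera images.
- gauge: depth-gauge stand, fixed: dark steel plate reaching x -40..195, y -203..193 mm, top at z 8 mm, with a vertical pivot pin, diameter 10 mm, top at z 68 mm. Origin on the pin's axis at bench height, z up. The probe slides at x 115, y 68 mm of this frame, through a blue collar, diameter 40 mm, z 127..159 mm. The stand's place and yaw vary
- stop_top (a point): centre of the top of the brass stop post on the plate, diameter 16 mm, top 38 mm above the bench; at x 150, y 124 mm of the gauge's frame
- mast_top (a point): top centre of the gauge's steel mast, diameter 28 mm, 158 mm above the bench, at x 115, y 165 mm of the gauge's frame; a blue arm 34 mm wide (z 130..156 mm) runs from it along the gauge's -y to the collar
- pan: open cast-aluminium pan, loose, about 0.6 kg, 190 x 130 mm, 44 mm high, walls 5 mm. Origin on the axis of the 14 mm hole in its corner, at its underside, which slides on the plate; the hole sits over the pivot pin. Outside spans x -14..176 (long side), y -14..116 mm. At the start its yaw is about -pi/2 from the gauge's; at the stop its axes agree with the gauge's
- pan_corner (a point): free corner of the pan to push, at x 176, y -14 mm of the pan's frame and 25 mm above its underside. Pushing the long face y = -14 mm beside this corner towards the pan's +y turns the pan counter-clockwise, until its y = 116 mm face meets the brass stop
- pan_well (a point): point on the upper face of the floor of the pan's well, at x 115, y 68, z 6 mm in the pan's frame: it comes under the probe when the pan is at the stop. The well spans x 70..171 mm; nearer the hole the floor is a shelf 16 mm higher
- bottle_mid (a point): centre (half-way up) of a small upright red bottle with a grey tapered cap, 24 mm along its x, 40 mm along its y, 80 mm high; it stands in the pan's well, at any place near its middle; loose. The flat red body is the lower 50 mm or so
- mat: square blue mat 120 x 120 mm, 3 mm thick, fixed flat on the bench; origin at the centre of its underside
- probe (a joint): travel of the probe in m: 0 fully raised, growing as it goes down (limit 0.080; about 0.071 when it rests on the pan's floor). It resists with about 2 N and stays where it is left
- probe_tip (a point): lower tip of the steel probe rod, diameter 12 mm; about 85 mm above the bench when fully raised
- probe_knob (a point): centre of the upper face of the black knob on top of the probe, diameter 38 mm, 16 mm thick; press down here or grip its rim. 186 mm above the tip
- lock_lever (a joint): angle of the locking lever in rad: 0 open, 1.57 at its end stop, locked; it turns clockwise seen from above about a vertical axis at x 115, y 120 mm of the gauge's frame, on top of the blue arm, needs about 1.5 N at its end and stays where it is left
- lever_end (a point): centre of the lever's red handle near its end, 75 mm from its axis, about 181 mm above the bench; handle diameter 16 mm, rising outwards from z = 174 to 182 mm. At 0 it points along the gauge's -x (towards the robot), at 1.57 along the gauge's +y. It passes above the mast
- tin: bystander: round tin, diameter 98, height 74 mm, loose; origin at the centre of its underside
- hammer: bystander: hammer with yellow faces and black grip, 299 mm long, lying on the bench, loose; origin at the centre of its underside, its length along its y
- driver: bystander: screwdriver with black handle, 200 mm long, lying on the bench, loose; origin at the centre of its underside, its length along its y
Mind the look-alikes: they are no part of the job. There is more than one size of the pan; the one meant has the size given above.

How it is judged:
By the outcome, as a careful person would: the job done as asked, in the order asked, and still so for the second after the job is handed in, with the robot touching nothing.
It also fails if it takes over 72 s, if anything falls off the work surface, if the arm or the gripper's body presses on something with over 40 N, if the wrist force passes 120 N, or if a joint passes its speed limit or range.

## Working session

There is one attempt and no reset: what is moved stays moved. The work goes in short steps, Python scripts to look and compute and a tool call to move; the robot and the scene stay as the last step left them, time stands still between calls to the robot, and variables do not carry over. Pictures are saved under pics/ and viewed, at most 12 in all, crops included, and the job is handed in when it is done.

Besides the shell and the picture viewer there is one more tool, called after ">>>" by a JSON object that holds its "method" and its "body". drive_tool: Moves the arm, as the interface text tells. Its arguments: {"type":"object","properties":{"moves":{"type":"array"},"gripper":{"type":"number"},"force":{"type":"number"}},"required":["moves"]}

```bash
mkdir -p pics; ls; cat > h.py <<'E'
import numpy as np, cv2, sys
from workcell import ctrl
from scipy.spatial.transform import Rotation as R
def cam(n):
    c=ctrl.camera(n); Rm=cv2.Rodrigues(np.array(c["rvec"],float))[0]; t=np.array(c["tvec"],float).ravel()
    z=c["range_z"].astype(float); K=np.array(c["mtx"],float); v,u=np.indices(z.shape)
    P=np.stack([(u-K[0,2])/K[0,0]*z,(v-K[1,2])/K[1,1]*z,z],-1)
    W=(P-t)@Rm; W[z<=0]=np.nan
    return c,W
def save(n,img,box=None,s=1):
    if box: img=img[box[1]:box[3],box[0]:box[2]]
    cv2.imwrite("pics/"+n,cv2.resize(img[...,::-1],None,fx=s,fy=s,interpolation=cv2.INTER_CUBIC))
def proj(c,p):
    return cv2.projectPoints(np.array([p],float),np.array(c["rvec"],float),np.array(c["tvec"],float),np.array(c["mtx"],float),None)[0].ravel()
E
python3 - <<'E'
from h import *
a,W=cam("top"); b,V=cam("side")
save("top0.png",a["color"]);save("side0.png",b["color"])
np.savez("s0.npz",W=W,V=V,a=a["color"],b=b["color"])
print(ctrl.get_state())
for c in(a,b): 
    Rm=cv2.Rodrigues(np.array(c["rvec"],float))[0]; print(-Rm.T@np.array(c["tvec"]).ravel(), Rm[2])
E
```

```text
pics
{'time_s': 0.1, 'joint_pos': array([ 6.93343405e+01,  1.51635972e+01,  9.19721659e+01, -1.25262451e-03,
        7.29785517e+01, -2.11305484e+00]), 'joint_vel': array([-0.07388912, -0.07852144, -0.21897178,  0.02301545,  0.11353786,
        0.03700356]), 'effort': array([-1.13608289e-05, -5.03626478e+01, -3.58069575e+01,  7.29952846e-02,
        2.34264642e-02, -7.65841287e-05]), 'tool_pos': array([0.21465182, 0.63963596, 0.40353874]), 'ee_rot': array([-1.79885719e+02, -3.01874115e-03,  1.61447760e+02]), 'ft_force': array([ 0.14311005, -0.50168672, -0.56973618]), 'torque': array([-0.00203556,  0.00233885,  0.02498834]), 'gripper_force': 0.0, 'finger_gap': 0.9967950009971489}
[-0.04581705  0.13320037  1.66548583] [ 0.36814657 -0.02267648 -0.92949119]
[ 0.18337042 -1.02544791  0.84254272] [ 0.25086124  0.82548313 -0.50561472]
```

View pics/top0.png

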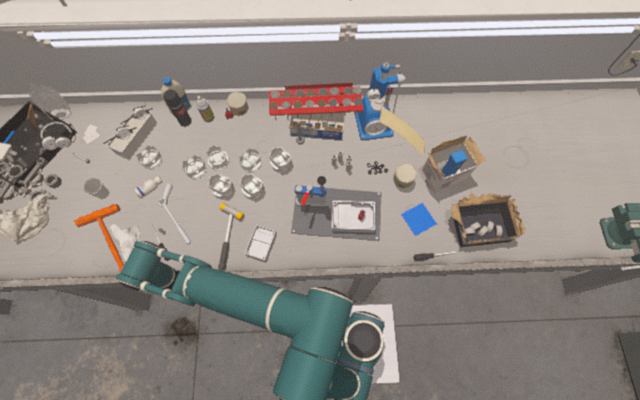

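View pics/side0.png

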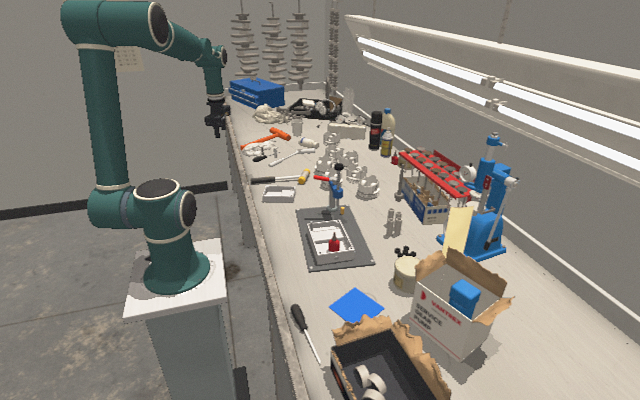

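Top view: the pan with the red bottle is at about (354,216), with the bottle at (361,214). The blue mat is at (419,219), the gauge mast and knob at (298–322,180–200), the hammer at (230,225), the driver at (435,257) and the tin at (404,175).

Look-alikes: the small pan at (261,243), and red items at (229,114) and (395,159 in the side view). I choose the larger pan on the dark plate.

```bash
python3 - <<'E'
from h import *
d=np.load("s0.npz");W=d["W"];a=d["a"];V=d["V"];b=d["b"]
t=cv2.resize(a[165:265,280:450][...,::-1],None,fx=4,fy=4,interpolation=cv2.INTER_CUBIC)
s=cv2.resize(b[150:275,280:410][...,::-1],None,fx=4,fy=4,interpolation=cv2.INTER_CUBIC)
cv2.imwrite("pics/topc.png",t);cv2.imwrite("pics/sidec.png",s)
def blob(W,img,f,lo,hi,name):
    m=np.isfinite(W[...,2])&f(img.astype(int))&np.all((W>lo)&(W<hi),-1)
    p=W[m]; print(name,len(p), np.round(np.median(p,0),4) if len(p) else'', np.round(p.min(0),3) if len(p) else '',np.round(p.max(0),3) if len(p) else '');return p
blue=lambda i:(i[...,2]>i[...,0]+70)
red=lambda i:(i[...,0]>i[...,1]+70)&(i[...,0]>i[...,2]+70)
dark=lambda i:(i.max(-1)<110)
al=lambda i:i[...,0]>-1
print(W[219,419],W[214,361],W[183,321],W[190,298])
p=blob(W,a,blue,[.3,-.4,-.02],[.8,.0,.03],"mat")
print(cv2.minAreaRect((p[:,:2]*1000).astype(np.float32)))
for n,WW,i in(("t",W,a),("s",V,b)):
    blob(WW,i,red,[.4,-.2,0.0],[.8,.3,.13],n+"bottle"); blob(WW,i,red,[.4,0.0,.14],[.8,.3,.25],n+"lever")
    blob(WW,i,blue,[.4,-.1,.1],[.8,.3,.2],n+"arm"); blob(WW,i,dark,[.4,-.1,.22],[.8,.3,.4],n+"knob")
    q=blob(WW,i,al,[.4,-.2,.046],[.75,.11,.058],n+"rim"); print(cv2.minAreaRect((q[:,:2]*1000).astype(np.float32)))
q=blob(W,a,dark,[.35,-.3,.002],[.8,.4,.016],"plate"); print(cv2.minAreaRect((q[:,:2]*1000).astype(np.float32)))
E
```

```text
[ 0.51627286 -0.32409349  0.00300763] [ 0.52987182 -0.05622769  0.05864681] [0.59258249 0.11685482 0.26301347] [0.6129396  0.21397351 0.15443238]
mat 628 [ 0.5178 -0.3221  0.0025] [ 0.443 -0.398 -0.01 ] [ 0.592 -0.245  0.015]
((519.0701293945312, -321.86627197265625), (117.78643798828125, 121.108642578125), 26.885787963867188)
tbottle 19 [ 0.5262 -0.0514  0.0543] [ 0.519 -0.061  0.029] [0.618 0.208 0.065]
tlever 52 [0.5604 0.1843 0.1825] [0.531 0.171 0.168] [0.592 0.201 0.193]
tarm 64 [0.6093 0.14   0.1544] [0.595 0.1   0.144] [0.628 0.197 0.163]
tknob 53 [0.6061 0.1162 0.2622] [0.589 0.1   0.255] [0.625 0.132 0.268]
trim 185 [ 0.5316 -0.0472  0.051 ] [ 0.458 -0.12   0.046] [0.6   0.074 0.058]
((530.4632568359375, -21.326629638671875), (186.99740600585938, 133.658203125), 85.42574310302734)
sbottle 108 [ 0.5337 -0.0663  0.0431] [ 0.518 -0.075  0.015] [ 0.573 -0.015  0.061]
slever 60 [0.5631 0.1837 0.1817] [0.533 0.175 0.152] [0.61  0.237 0.19 ]
sarm 34 [0.606  0.1319 0.1576] [0.597 0.1   0.153] [0.624 0.197 0.163]
sknob 73 [0.6076 0.1106 0.2585] [0.592 0.098 0.223] [0.626 0.133 0.266]
srim 318 [ 0.5338 -0.0606  0.0507] [ 0.46  -0.12   0.046] [0.6   0.08  0.058]
((530.7857055664062, -20.240928649902344), (194.96969604492188, 129.6619873046875), 85.81011199951172)
plate 476 [0.5714 0.105  0.0078] [ 0.428 -0.29   0.002] [0.798 0.34  0.016]
((548.4195556640625, 22.867584228515625), (299.2126770019531, 675.1085815429688), 25.97010040283203)
```

View pics/topc.png

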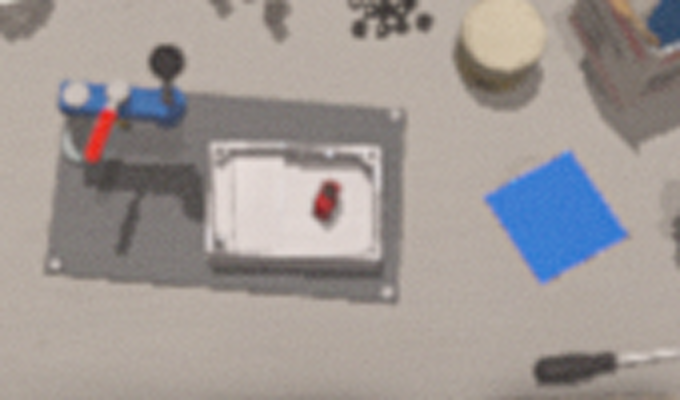

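View pics/sidec.png

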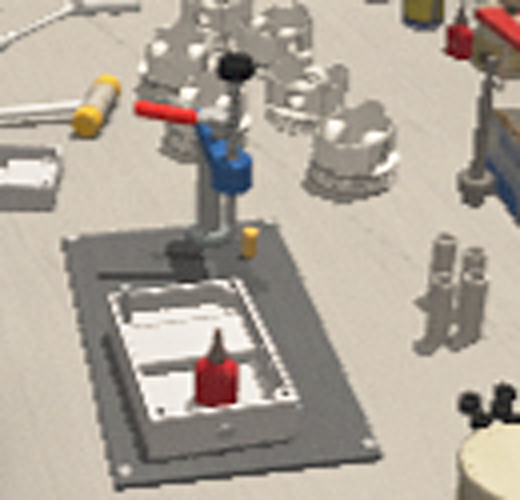

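The crops confirm the choice: a two-level pan on the plate, with the red bottle at (327,202) in the top crop. The plate corners in that crop are at (405,106), (398,303) and (45,275), and the knob is at (166,60). Next I fit the gauge and bottle poses.

```bash
cat >> h.py <<'E'
def ray(c,uv,z):
    Rm=cv2.Rodrigues(np.array(c["rvec"],float))[0]; t=np.array(c["tvec"],float).ravel(); K=np.array(c["mtx"],float)
    o=-Rm.T@t; d=Rm.T@np.linalg.inv(K)@np.array([uv[0],uv[1],1.]); return o+d*(z-o[2])/d[2]
def fit(P,Q):  # 2D rigid P(gauge)->Q(world)
    P=np.array(P,float);Q=np.array(Q,float);p=P.mean(0);q=Q.mean(0);A=P-p;B=Q-q
    th=np.arctan2((A[:,0]*B[:,1]-A[:,1]*B[:,0]).sum(),(A*B).sum());c,s=np.cos(th),np.sin(th);Rm=np.array([[c,-s],[s,c]])
    o=q-Rm@p; return o,th,(A@Rm.T+q-Q)
E
python3 - <<'E'
from h import *
c,W=cam("top"); s,V=cam("side")
T=lambda u,v,z:ray(c,(280+(u-1.5)/4,165+(v-1.5)/4),z)[:2]*1000
S=lambda u,v,z:ray(s,(280+(u-1.5)/4,150+(v-1.5)/4),z)[:2]*1000
G=[(195,-203),(-40,-203),(-40,193)]
Q=[T(405,106,.008),T(398,303,.008),T(45,275,.008)]
print("plate",fit(G,Q))
print("side plate", fit([(195,-203),(-40,-203),(-40,193),(195,193)],[S(382,459,.008),S(118,490,.008),S(63,240,.008),S(272,224,.008)]))
print("knob",T(167,58,.271),S(236,63,.271),"mast",T(75,95,.158),"stop",S(251,232,.038))
red=lambda i:(i[...,0]>i[...,1]+50)&(i[...,0]>i[...,2]+50)
A=[]
for W_,i in((W,c["color"].astype(int)),(V,s["color"].astype(int))):
    m=red(i)&np.all((W_>[.49,-.1,.012])&(W_<[.57,-.02,.075]),-1);p=W_[m]*1000;A.append(p)
    print(len(p),p.min(0),p.max(0),cv2.minAreaRect(p[:,:2].astype(np.float32)))
    q=W_[np.all((W_>[.49,-.1,.07])&(W_<[.57,-.02,.1]),-1)]*1000; print("cap",len(q),q.mean(0) if len(q) else '')
p=A[1]; p=p[(p[:,2]>18)&(p[:,2]<58)]; print(np.round(p[np.argsort(p[:,0])][::4]))
p=A[0]; print(np.round(p))
E
```

```text
plate (array([485.68282883,  61.56492203]), np.float64(-0.1152948591037359), array([[-1.43265775,  0.19828906],
       [ 1.19642649, -2.07223445],
       [ 0.23623127,  1.87394539]]))
side plate (array([484.36445671,  56.08459198]), np.float64(-0.1242597926886677), array([[ 1.6930907 , -3.48566112],
       [-3.75386451, -2.07288157],
       [-3.042074  ,  0.61903   ],
       [ 5.10284782,  4.93951269]]))
knob [605.69309439 114.89264237] [602.18803576  94.42819799] mast [618.81745074 212.1061767 ] stop [651.74547246 165.30397975]
21 [516.21413594 -70.86994365  42.10054532] [544.56227348 -46.98584409  64.32909799] ((532.384765625, -58.93704605102539), (17.29415512084961, 32.927040100097656), 60.64545440673828)
cap 9 [533.79076052 -60.13352586  77.26005507]
115 [517.47670746 -75.37084099  13.77046537] [561.51267722 -47.5421194   61.91783957] ((538.7984008789062, -56.75098419189453), (32.230712890625, 36.93433380126953), 70.95919036865234)
cap 19 [535.16953929 -59.19013422  80.02518462]
[[517. -63.  45.]
 [519. -59.  50.]
 [519. -57.  53.]
 [521. -63.  30.]
 [522. -61.  46.]
 [524. -66.  41.]
 [525. -64.  34.]
 [526. -70.  47.]
 [528. -65.  48.]
 [529. -61.  54.]
 [531. -66.  39.]
 [532. -64.  42.]
 [534. -71.  24.]
 [535. -67.  26.]
 [537. -70.  50.]
 [538. -71.  32.]
 [540. -73.  51.]
 [541. -72.  41.]
 [542. -70.  31.]
 [545. -73.  23.]
 [545. -70.  43.]
 [548. -72.  40.]
 [549. -71.  35.]
 [552. -61.  57.]]
[[545. -71.  56.]
 [540. -70.  56.]
 [533. -52.  63.]
 [529. -47.  63.]
 [531. -52.  56.]
 [530. -56.  59.]
 [528. -60.  64.]
 [527. -48.  53.]
 [525. -51.  59.]
 [529. -57.  49.]
 [525. -65.  58.]
 [525. -48.  46.]
 [522. -51.  56.]
 [521. -56.  57.]
 [521. -60.  58.]
 [521. -48.  46.]
 [519. -52.  49.]
 [520. -57.  47.]
 [516. -60.  57.]
 [517. -52.  42.]
 [517. -57.  43.]]
```

>>> {"method": "drive_tool", "body": {"moves": [{"dx": -20,"dy": -22,"dz": -10},{"dx": -40,"dy": -43,"dz": -10},{"dx": -40,"dy": -43,"dz": -10},{"dx": -40,"dy": -43,"dz": -10},{"dx": -40,"dy": -43}], "gripper": 0, "force": 15}}

```text
invalid input
```

>>> {"method": "drive_tool", "body": {"moves": [{"dx": -40,"dy": -43},{"dx": -40,"dy": -43},{"dx": -40,"dy": -43},{"dx": -40,"dy": -43},{"dx": -40,"dy": -43}]}}

```text
invalid input
```

>>> {"method": "drive_tool", "body": {"moves": [{"dx": -40,"dy": -43,"dz": 20},{"dx": -40,"dy": -43,"dz": 20},{"dx": -24,"dy": -23,"dz": 10},{"dx": 0,"dy": 0}]}}

```text
invalid input
```

>>> {"method": "drive_tool", "body": {"moves": [{"dx": -20,"dy": -22,"dz": -10,"wx": 0,"wy": 0,"wz": 0},{"dx": -40,"dy": -43,"dz": -10,"wx": 0,"wy": 0,"wz": 0},{"dx": -40,"dy": -43,"dz": -10,"wx": 0,"wy": 0,"wz": 0},{"dx": -40,"dy": -43,"dz": -10,"wx": 0,"wy": 0,"wz": 0},{"dx": -40,"dy": -43,"dz": 0,"wx": 0,"wy": 0,"wz": 0}], "gripper": 0, "force": 15}}

```text
time_s: 0.82
tool_pos: [0.3242, 0.3972, 0.4457]
ee_rot: [179.9, 0.1, 161.5]
ft_force: [0.6, 0.2, -0.8]
finger_gap: 0.504
gripper_force: 0.0
```

>>> {"method": "drive_tool", "body": {"moves": [{"dx": -40,"dy": -43,"dz": 0,"wx": 0,"wy": 0,"wz": 0},{"dx": -40,"dy": -43,"dz": 0,"wx": 0,"wy": 0,"wz": 0},{"dx": -40,"dy": -43,"dz": 0,"wx": 0,"wy": 0,"wz": 0},{"dx": -40,"dy": -43,"dz": 0,"wx": 0,"wy": 0,"wz": 0},{"dx": -40,"dy": -43,"dz": 0,"wx": 0,"wy": 0,"wz": 0}]}}

```text
time_s: 1.45
tool_pos: [0.4451, 0.1294, 0.4449]
ee_rot: [180.0, 0.0, 161.5]
ft_force: [0.7, 1.1, 0.2]
finger_gap: 0.501
gripper_force: 0.0
```

>>> {"method": "drive_tool", "body": {"moves": [{"dx": -40,"dy": -43,"dz": 30,"wx": 0,"wy": 0,"wz": 0},{"dx": -40,"dy": -43,"dz": 40,"wx": 0,"wy": 0,"wz": 0},{"dx": -40,"dy": -43,"dz": 40,"wx": 0,"wy": 0,"wz": 0},{"dx": -24,"dy": -23,"dz": 20,"wx": 0,"wy": 0,"wz": 0},{"dx": 0,"dy": 0,"dz": 0,"wx": 0,"wy": 0,"wz": 0}]}}

```text
time_s: 2.08
tool_pos: [0.5256, -0.0447, 0.3236]
ee_rot: [-179.9, -0.2, 161.3]
ft_force: [-0.2, -0.0, 0.0]
finger_gap: 0.503
gripper_force: 0.0
```

```bash
python3 - <<'E'
from h import *
c,W=cam("top"); s,V=cam("side")
i=s["color"]; save("side1.png",i,(290,150,400,270),5)
st=ctrl.get_state(); print(st["tool_pos"],st["ee_rot"],st["time_s"],st["joint_pos"])
i=i.astype(int);m=(i[...,0]>i[...,1]+50)&(i[...,0]>i[...,2]+50)&np.all((V>[.49,-.1,.018])&(V<[.57,-.02,.058]),-1);p=V[m][:,:2]*1000
print(cv2.fitLine(p.astype(np.float32),cv2.DIST_HUBER,0,.01,.01).ravel(), proj(s,[.533,-.059,.054]), proj(s,[st["tool_pos"][0],st["tool_pos"][1],st["tool_pos"][2]-.147]))
E
```

```text
[ 0.52577473 -0.04287678  0.32585802] [ 1.79983583e+02 -6.01381523e-02  1.61396097e+02] 2.175 [-7.37681595e+00  2.87678652e+00  1.14661941e+02  3.13498632e-02
  6.25170670e+01 -7.87873849e+01]
[ 9.4258040e-01 -3.3397925e-01  5.3316833e+02 -6.6226349e+01] [332.85334022 241.39165448] [330.15874609 209.55742475]
```

View pics/side1.png

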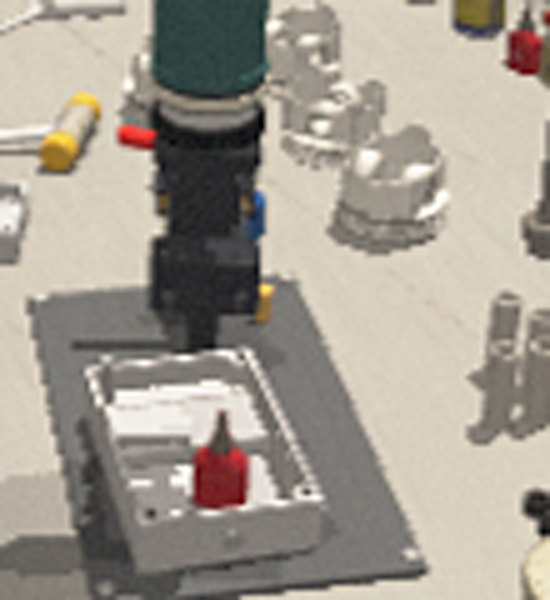

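The view shows the gripper above and behind the bottle, with the bottle at (220,475) in the crop and its face angle at -19.5°. I correct sideways and then descend.

>>> {"method": "drive_tool", "body": {"moves": [{"dx": -13,"dy": -11,"dz": 10,"wx": 0,"wy": 0,"wz": 1},{"dx": 0,"dy": 0,"dz": 40,"wx": 0,"wy": 0,"wz": 0},{"dx": 0,"dy": 0,"dz": 35,"wx": 0,"wy": 0,"wz": 0},{"dx": 0,"dy": 0,"dz": 25,"wx": 0,"wy": 0,"wz": 0},{"dx": 0,"dy": 0,"dz": 14,"wx": 0,"wy": 0,"wz": 0}]}}

```text
time_s: 2.8
tool_pos: [0.5346, -0.0571, 0.2008]
ee_rot: [-180.0, -0.0, 160.5]
ft_force: [-0.7, -0.2, 0.1]
finger_gap: 0.498
gripper_force: 0.0
```

>>> {"method": "drive_tool", "body": {"moves": [{"dx": 0,"dy": 0,"dz": 0,"wx": 0,"wy": 0,"wz": 0},{"dx": 0,"dy": 0,"dz": 0,"wx": 0,"wy": 0,"wz": 0}]}}

```text
time_s: 3.05
tool_pos: [0.5356, -0.0575, 0.2031]
ee_rot: [180.0, 0.1, 160.5]
ft_force: [0.3, -0.2, -0.4]
finger_gap: 0.502
gripper_force: 0.0
```

>>> {"method": "drive_tool", "body": {"moves": [{"dx": 0,"dy": 0,"dz": 0,"wx": 0,"wy": 0,"wz": 0},{"dx": 0,"dy": 0,"dz": 0,"wx": 0,"wy": 0,"wz": 0},{"dx": 0,"dy": 0,"dz": 0,"wx": 0,"wy": 0,"wz": 0},{"dx": 0,"dy": 0,"dz": 0,"wx": 0,"wy": 0,"wz": 0}], "gripper": 1, "force": 15}}

```text
time_s: 3.55
tool_pos: [0.5352, -0.0576, 0.2027]
ee_rot: [180.0, 0.1, 160.4]
ft_force: [-0.8, 0.4, 4.8]
finger_gap: 0.275
gripper_force: 14.2
```

>>> {"method": "drive_tool", "body": {"moves": [{"dx": 0,"dy": 0,"dz": -15,"wx": 0,"wy": 0,"wz": 0},{"dx": 0,"dy": 0,"dz": -30,"wx": 0,"wy": 0,"wz": 0},{"dx": 0,"dy": 0,"dz": -30,"wx": 0,"wy": 0,"wz": 0},{"dx": 0,"dy": 0,"dz": -15,"wx": 0,"wy": 0,"wz": 0},{"dx": -5,"dy": -15,"dz": 0,"wx": 0,"wy": 0,"wz": 0}]}}

```text
time_s: 4.18
tool_pos: [0.5349, -0.0733, 0.2933]
ee_rot: [180.0, 0.2, 160.5]
ft_force: [-0.1, -0.7, 0.4]
finger_gap: 0.278
gripper_force: 14.2
```

>>> {"method": "drive_tool", "body": {"moves": [{"dx": -8,"dy": -30,"dz": 0,"wx": 0,"wy": 0,"wz": 0},{"dx": -13,"dy": -44,"dz": 0,"wx": 0,"wy": 0,"wz": 0},{"dx": -13,"dy": -44,"dz": 0,"wx": 0,"wy": 0,"wz": 0},{"dx": -13,"dy": -44,"dz": 0,"wx": 0,"wy": 0,"wz": 0},{"dx": -12,"dy": -38,"dz": 0,"wx": 0,"wy": 0,"wz": 0}]}}

```text
time_s: 4.8
tool_pos: [0.5218, -0.2838, 0.29]
ee_rot: [180.0, -0.2, 160.4]
ft_force: [0.2, -0.2, -0.3]
finger_gap: 0.28
gripper_force: 14.2
```

>>> {"method": "drive_tool", "body": {"moves": [{"dx": -7,"dy": -26,"dz": 10,"wx": 0,"wy": 0,"wz": 0},{"dx": -3,"dy": -13,"dz": 20,"wx": 0,"wy": 0,"wz": 0},{"dx": 0,"dy": 0,"dz": 30,"wx": 0,"wy": 0,"wz": 0},{"dx": 0,"dy": 0,"dz": 20,"wx": 0,"wy": 0,"wz": 0},{"dx": 0,"dy": 0,"dz": 10,"wx": 0,"wy": 0,"wz": 0}]}}

```text
time_s: 5.42
tool_pos: [0.5185, -0.3207, 0.1992]
ee_rot: [179.9, -0.2, 160.5]
ft_force: [0.2, 0.8, -1.6]
finger_gap: 0.28
gripper_force: 14.2
```

>>> {"method": "drive_tool", "body": {"moves": [{"dx": 0,"dy": 0,"dz": 0,"wx": 0,"wy": 0,"wz": 0},{"dx": 0,"dy": 0,"dz": 0,"wx": 0,"wy": 0,"wz": 0}]}}

```text
time_s: 5.68
tool_pos: [0.5201, -0.3217, 0.2029]
ee_rot: [-180.0, 0.1, 160.5]
ft_force: [-0.4, -1.2, -0.5]
finger_gap: 0.276
gripper_force: 14.2
```

>>> {"method": "drive_tool", "body": {"moves": [{"dx": 0,"dy": 0,"dz": 5,"wx": 0,"wy": 0,"wz": 0},{"dx": 0,"dy": 0,"dz": 4,"wx": 0,"wy": 0,"wz": 0},{"dx": 0,"dy": 0,"dz": 1,"wx": 0,"wy": 0,"wz": 0},{"dx": 0,"dy": 0,"dz": 0,"wx": 0,"wy": 0,"wz": 0}]}}

```text
time_s: 6.18
tool_pos: [0.5195, -0.3217, 0.1919]
ee_rot: [-180.0, 0.0, 160.4]
ft_force: [-0.3, -0.7, -0.2]
finger_gap: 0.278
gripper_force: 14.2
```

>>> {"method": "drive_tool", "body": {"moves": [{"dx": 0,"dy": 0,"dz": 1,"wx": 0,"wy": 0,"wz": 0},{"dx": 0,"dy": 0,"dz": 0,"wx": 0,"wy": 0,"wz": 0}]}}

```text
time_s: 6.42
tool_pos: [0.5197, -0.3217, 0.1917]
ee_rot: [180.0, 0.0, 160.4]
ft_force: [-1.5, 1.6, 3.5]
finger_gap: 0.276
gripper_force: 14.3
```

```bash
python3 - <<'E'
from h import *
s,V=cam("side"); print(proj(s,[.52,-.322,.04]))
i=s["color"].astype(int); m=(i[...,0]>i[...,1]+50)&(i[...,0]>i[...,2]+50)&np.all((V>[.45,-.38,-.01])&(V<[.6,-.26,.1]),-1); p=V[m];print(len(p),p.min(0),p.max(0),np.sort(p[:,2])[:8])
E
```

```text
[357.42981329 298.46625944]
8 [ 0.51045468 -0.33896473  0.00644846] [ 0.52968947 -0.33117381  0.01187466] [0.00644846 0.00696208 0.00810927 0.00814649 0.0086305  0.00871526
 0.0101815  0.01187466]
```

>>> {"method": "drive_tool", "body": {"moves": [{"dx": 0,"dy": 0,"dz": 0,"wx": 0,"wy": 0,"wz": 0},{"dx": 0,"dy": 0,"dz": 0,"wx": 0,"wy": 0,"wz": 0},{"dx": 0,"dy": 0,"dz": 0,"wx": 0,"wy": 0,"wz": 0},{"dx": 0,"dy": 0,"dz": -10,"wx": 0,"wy": 0,"wz": 0},{"dx": 0,"dy": 0,"dz": -25,"wx": 0,"wy": 0,"wz": 0}], "gripper": -0.2}}

```text
time_s: 7.1
tool_pos: [0.5188, -0.3212, 0.2252]
ee_rot: [180.0, -0.2, 160.4]
ft_force: [-0.2, 0.5, -0.2]
finger_gap: 0.6
gripper_force: 0.0
```

>>> {"method": "drive_tool", "body": {"moves": [{"dx": 0,"dy": 0,"dz": -40,"wx": 0,"wy": 0,"wz": 0},{"dx": 0,"dy": 0,"dz": -40,"wx": 0,"wy": 0,"wz": 0},{"dx": 0,"dy": 0,"dz": -15,"wx": 0,"wy": 0,"wz": 8},{"dx": 0,"dy": 0,"dz": 0,"wx": 0,"wy": 0,"wz": 10},{"dx": 0,"dy": 0,"dz": 0,"wx": 0,"wy": 0,"wz": 10}]}}

```text
time_s: 7.72
tool_pos: [0.5196, -0.3218, 0.3224]
ee_rot: [180.0, 0.1, 132.1]
ft_force: [-0.6, -0.1, 0.2]
finger_gap: 0.603
gripper_force: 0.0
```

>>> {"method": "drive_tool", "body": {"moves": [{"dx": 0,"dy": 0,"dz": 0,"wx": 0,"wy": 0,"wz": 10.5},{"dx": 0,"dy": 0,"dz": 0,"wx": 0,"wy": 0,"wz": 10.5},{"dx": 0,"dy": 0,"dz": 0,"wx": 0,"wy": 0,"wz": 10.5},{"dx": 0,"dy": 0,"dz": 0,"wx": 0,"wy": 0,"wz": 10.5},{"dx": 0,"dy": 0,"dz": 0,"wx": 0,"wy": 0,"wz": 10.5}], "gripper": 1}}

```text
time_s: 8.35
tool_pos: [0.5195, -0.3217, 0.3217]
ee_rot: [180.0, 0.0, 79.6]
ft_force: [0.5, -0.0, -0.8]
finger_gap: 0.058
gripper_force: 0.0
```

>>> {"method": "drive_tool", "body": {"moves": [{"dx": 0,"dy": 0,"dz": 0,"wx": 0,"wy": 0,"wz": 10.5},{"dx": 0,"dy": 0,"dz": 0,"wx": 0,"wy": 0,"wz": 10.5},{"dx": 0,"dy": 0,"dz": 0,"wx": 0,"wy": 0,"wz": 10.5},{"dx": 0,"dy": 0,"dz": 0,"wx": 0,"wy": 0,"wz": 10.5},{"dx": 0,"dy": 0,"dz": 0,"wx": 0,"wy": 0,"wz": 10.5}]}}

```text
time_s: 8.98
tool_pos: [0.5195, -0.3216, 0.3216]
ee_rot: [180.0, -0.0, 27.1]
ft_force: [0.1, 0.2, -0.6]
finger_gap: 0.004
gripper_force: 0.0
```

>>> {"method": "drive_tool", "body": {"moves": [{"dx": 0,"dy": 0,"dz": 0,"wx": 0,"wy": 0,"wz": 10.5},{"dx": 0,"dy": 0,"dz": 0,"wx": 0,"wy": 0,"wz": 10.5},{"dx": 0,"dy": 0,"dz": 0,"wx": 0,"wy": 0,"wz": 10.5},{"dx": 0,"dy": 0,"dz": 0,"wx": 0,"wy": 0,"wz": 0}]}}

```text
time_s: 9.48
tool_pos: [0.5195, -0.3217, 0.3216]
ee_rot: [180.0, -0.0, -3.9]
ft_force: [-0.8, -0.9, 0.3]
finger_gap: 0.007
gripper_force: 0.0
```

```bash
python3 - <<'E'
from h import *
c,W=cam("top"); s,V=cam("side")
save("top2.png",c["color"],(280,160,450,270),4)
for w in(W,V):
    m=np.all((w>[.4,-.16,.044])&(w<[.65,.09,.06]),-1); q=w[m][:,:2]*1000
    n=cv2.connectedComponentsWithStats(m.astype(np.uint8))[2][1:,4].max()
    print(len(q),n,cv2.minAreaRect(q.astype(np.float32)))
i=s["color"].astype(int); m=(i[...,0]>i[...,1]+50)&(i[...,0]>i[...,2]+50)&np.all((V>[.45,-.38,-.01])&(V<[.6,-.26,.1]),-1); p=V[m];print("bottle",len(p),p.min(0),p.max(0))
st=ctrl.get_state(); print(st["tool_pos"],st["ee_rot"],st["joint_pos"])
E
```

```text
201 58 ((530.8232421875, -21.594337463378906), (187.22555541992188, 133.7056884765625), 85.43888854980469)
239 236 ((528.5425415039062, -19.061065673828125), (196.95042419433594, 127.39557647705078), 84.67591094970703)
bottle 157 [ 0.49973975 -0.33922419  0.00687915] [ 0.5350135  -0.3135702   0.05085055]
[ 0.51949557 -0.32166844  0.32135715] [ 1.79984596e+02 -2.39550815e-02 -3.86305042e+00] [-3.41007149e+01  1.19433134e+01  1.04919027e+02 -1.39606035e-03
  6.31092067e+01  5.97629699e+01]
```

View pics/top2.png

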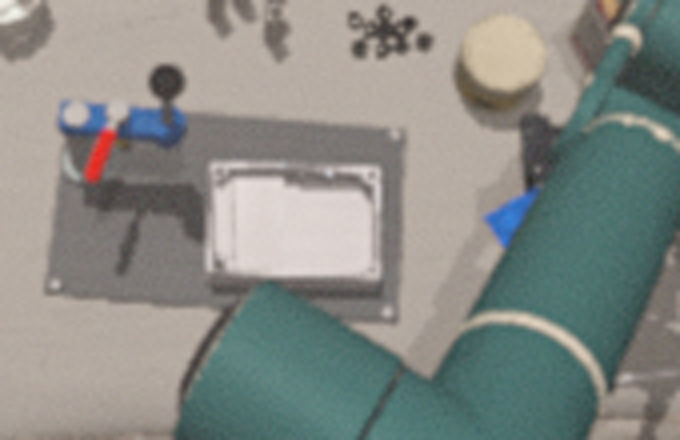

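The bottle stands on the mat. The pan is unchanged, with its rim at (210–382,160–280) in the crop and a yaw of about -95°.

>>> {"method": "drive_tool", "body": {"moves": [{"dx": -14,"dy": -30,"dz": 0,"wx": 0,"wy": 0,"wz": 0},{"dx": -22,"dy": -44,"dz": 0,"wx": 0,"wy": 0,"wz": 0},{"dx": -22,"dy": -46,"dz": 0,"wx": 0,"wy": 0,"wz": 0},{"dx": -24,"dy": -50,"dz": 0,"wx": 0,"wy": 0,"wz": 0},{"dx": -26,"dy": -53,"dz": 0,"wx": 0,"wy": 0,"wz": 1}]}}

```text
time_s: 10.2
tool_pos: [0.4268, -0.0903, 0.3213]
ee_rot: [-180.0, -0.1, -5.0]
ft_force: [0.9, 0.2, 0.6]
finger_gap: 0.008
gripper_force: 0.0
```

>>> {"method": "drive_tool", "body": {"moves": [{"dx": 0,"dy": 0,"dz": 40,"wx": 0,"wy": 0,"wz": 0},{"dx": 0,"dy": 0,"dz": 45,"wx": 0,"wy": 0,"wz": 0},{"dx": 0,"dy": 0,"dz": 35,"wx": 0,"wy": 0,"wz": 0},{"dx": 0,"dy": 0,"dz": 15,"wx": 0,"wy": 0,"wz": 0},{"dx": 0,"dy": 0,"dz": 0,"wx": 0,"wy": 0,"wz": 0}]}}

```text
time_s: 10.82
tool_pos: [0.4273, -0.0916, 0.1854]
ee_rot: [-180.0, 0.1, -5.0]
ft_force: [-0.2, -0.7, 0.3]
finger_gap: -0.002
gripper_force: 0.0
```

>>> {"method": "drive_tool", "body": {"moves": [{"dx": 4,"dy": 0,"dz": 0,"wx": 0,"wy": 0,"wz": 0},{"dx": 4,"dy": 0,"dz": 0,"wx": 0,"wy": 0,"wz": 0},{"dx": 3,"dy": 0,"dz": 0,"wx": 0,"wy": 0,"wz": 0},{"dx": 3,"dy": 0,"dz": 0,"wx": 0,"wy": 0,"wz": 0},{"dx": 3,"dy": 0,"dz": 0,"wx": 0,"wy": 0,"wz": 0}]}}

```text
time_s: 11.45
tool_pos: [0.4447, -0.0931, 0.186]
ee_rot: [180.0, -0.0, -5.0]
ft_force: [-0.0, 1.1, -0.2]
finger_gap: 0.004
gripper_force: 0.0
```

>>> {"method": "drive_tool", "body": {"moves": [{"dx": 2,"dy": 0,"dz": 0,"wx": 0,"wy": 0,"wz": 0},{"dx": 2,"dy": 0,"dz": 0,"wx": 0,"wy": 0,"wz": 0},{"dx": 2,"dy": 0,"dz": 0,"wx": 0,"wy": 0,"wz": 0},{"dx": 2,"dy": 0,"dz": 0,"wx": 0,"wy": 0,"wz": 0}]}}

```text
time_s: 11.95
tool_pos: [0.452, -0.0937, 0.1857]
ee_rot: [-180.0, 0.1, -5.0]
ft_force: [-4.9, 0.1, 3.6]
finger_gap: 0.006
gripper_force: 2.5
```

>>> {"method": "drive_tool", "body": {"moves": [{"dx": 8.3,"dy": 1.1,"dz": 0,"wx": 0,"wy": 0,"wz": -3},{"dx": 8.3,"dy": 1.1,"dz": 0,"wx": 0,"wy": 0,"wz": -3},{"dx": 8.3,"dy": 1.1,"dz": 0,"wx": 0,"wy": 0,"wz": -3},{"dx": 8.3,"dy": 1.1,"dz": 0,"wx": 0,"wy": 0,"wz": -3},{"dx": 8.3,"dy": 1.1,"dz": 0,"wx": 0,"wy": 0,"wz": -3}]}}

```text
time_s: 12.58
tool_pos: [0.4932, -0.0988, 0.1853]
ee_rot: [-180.0, 0.2, 10.1]
ft_force: [-3.8, -1.7, 0.3]
finger_gap: 0.006
gripper_force: 1.7
```

```bash
cat > pan.py <<'E'
from h import *
s,V=cam("side")
m=np.all((V>[.4,-.16,.044])&(V<[.75,.2,.06]),-1); n,l,st,_=cv2.connectedComponentsWithStats(m.astype(np.uint8))
k=1+st[1:,4].argmax(); q=V[l==k][:,:2]*1000
print(len(q),cv2.minAreaRect(q.astype(np.float32)))
save(sys.argv[1],s["color"],(280,140,410,260),5)
t=ctrl.get_state(); p=t["tool_pos"][:2]*1000; th=np.radians(t["ee_rot"][2])
r=p-[485.5,62]; print("tool in pin frame along tool x,y:",r@[np.cos(th),np.sin(th)],r@[np.sin(th),-np.cos(th)])
E
python3 pan.py side3.png
```

```text
122 ((614.6773071289062, -9.796005249023438), (188.39999389648438, 51.445045471191406), 83.36955261230469)
tool in pin frame along tool x,y: -19.6199662743496 159.81075664455338
```

>>> {"method": "drive_tool", "body": {"moves": [{"dx": 11.1,"dy": 1.1,"dz": 0,"wx": 0,"wy": 0,"wz": -4},{"dx": 11.1,"dy": 1.1,"dz": 0,"wx": 0,"wy": 0,"wz": -4},{"dx": 11.1,"dy": 1.1,"dz": 0,"wx": 0,"wy": 0,"wz": -4},{"dx": 11.1,"dy": 1.1,"dz": 0,"wx": 0,"wy": 0,"wz": -4},{"dx": 11.1,"dy": 1.1,"dz": 0,"wx": 0,"wy": 0,"wz": -4}]}}

```text
time_s: 13.25
tool_pos: [0.5478, -0.087, 0.1853]
ee_rot: [-180.0, 0.1, 30.0]
ft_force: [-1.2, -1.3, -1.4]
finger_gap: 0.007
gripper_force: 1.2
```

>>> {"method": "drive_tool", "body": {"moves": [{"dx": 11.1,"dy": 1.1,"dz": 0,"wx": 0,"wy": 0,"wz": -4},{"dx": 11.1,"dy": 1.1,"dz": 0,"wx": 0,"wy": 0,"wz": -4},{"dx": 11.1,"dy": 1.1,"dz": 0,"wx": 0,"wy": 0,"wz": -4},{"dx": 11.1,"dy": 1.1,"dz": 0,"wx": 0,"wy": 0,"wz": -4},{"dx": 11.1,"dy": 1.1,"dz": 0,"wx": 0,"wy": 0,"wz": -4}]}}

```text
time_s: 13.88
tool_pos: [0.5951, -0.0574, 0.1856]
ee_rot: [180.0, 0.1, 50.0]
ft_force: [0.0, -3.1, 0.0]
finger_gap: 0.008
gripper_force: 1.2
```

```bash
python3 pan.py side4.png
```

```text
91 ((526.57763671875, 16.708927154541016), (18.998886108398438, 147.73190307617188), 44.01407241821289)
tool in pin frame along tool x,y: -20.30101381754038 160.89472743589772
```

View pics/side4.png

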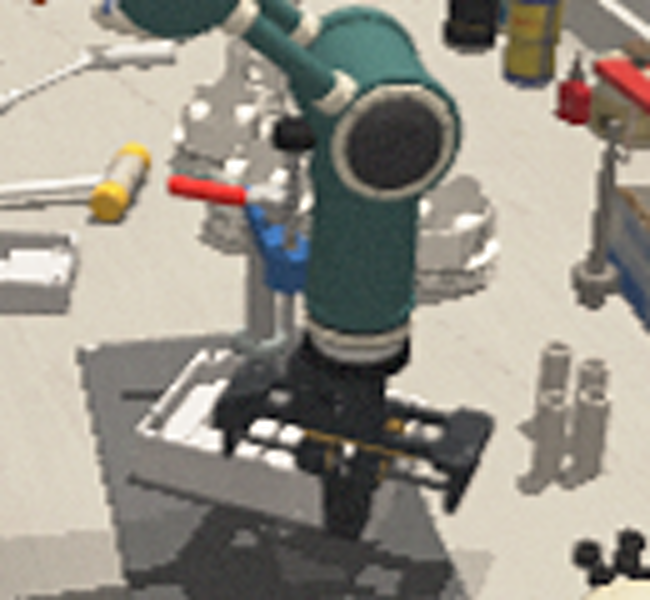

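The pan is turning with the finger on its long face at (345,510), and the arm is clear of the knob.

>>> {"method": "drive_tool", "body": {"moves": [{"dx": 11.1,"dy": 1.1,"dz": 0,"wx": 0,"wy": 0,"wz": -4},{"dx": 11.1,"dy": 1.1,"dz": 0,"wx": 0,"wy": 0,"wz": -4},{"dx": 11.1,"dy": 1.1,"dz": 0,"wx": 0,"wy": 0,"wz": -4},{"dx": 11.1,"dy": 1.1,"dz": 0,"wx": 0,"wy": 0,"wz": -4},{"dx": 11.1,"dy": 1.1,"dz": 0,"wx": 0,"wy": 0,"wz": -4}]}}

```text
time_s: 14.55
tool_pos: [0.6292, -0.0136, 0.1858]
ee_rot: [180.0, 0.0, 70.0]
ft_force: [0.5, -3.7, -1.1]
finger_gap: 0.003
gripper_force: 1.3
```

>>> {"method": "drive_tool", "body": {"moves": [{"dx": 8.3,"dy": 0.8,"dz": 0,"wx": 0,"wy": 0,"wz": -3},{"dx": 8.3,"dy": 0.8,"dz": 0,"wx": 0,"wy": 0,"wz": -3},{"dx": 5.6,"dy": 0.5,"dz": 0,"wx": 0,"wy": 0,"wz": -2},{"dx": 2.8,"dy": 0.3,"dz": 0,"wx": 0,"wy": 0,"wz": -1}]}}

```text
time_s: 15.05
tool_pos: [0.6388, 0.0099, 0.1861]
ee_rot: [179.9, 0.0, 79.0]
ft_force: [1.4, -2.9, -0.9]
finger_gap: 0.005
gripper_force: 1.4
```

```bash
python3 pan.py side5.png
```

```text
213 ((576.5279541015625, 90.8582763671875), (142.96746826171875, 200.24728393554688), 72.42863464355469)
tool in pin frame along tool x,y: -21.61753581836772 160.331355026665
```

>>> {"method": "drive_tool", "body": {"moves": [{"dx": 2.8,"dy": 0.3,"dz": 0,"wx": 0,"wy": 0,"wz": -1},{"dx": 2.8,"dy": 0.3,"dz": 0,"wx": 0,"wy": 0,"wz": -1},{"dx": 2.0,"dy": 0.2,"dz": 0,"wx": 0,"wy": 0,"wz": -0.7},{"dx": 1.4,"dy": 0,"dz": 0,"wx": 0,"wy": 0,"wz": -0.5}]}}

```text
time_s: 15.6
tool_pos: [0.641, 0.0188, 0.1861]
ee_rot: [180.0, 0.0, 82.2]
ft_force: [1.5, -3.9, 0.3]
finger_gap: 0.006
gripper_force: 1.6
```

>>> {"method": "drive_tool", "body": {"moves": [{"dx": 1,"dy": 0,"dz": 0,"wx": 0,"wy": 0,"wz": -0.3},{"dx": 1,"dy": 0,"dz": 0,"wx": 0,"wy": 0,"wz": -0.3},{"dx": 0,"dy": 0,"dz": 0,"wx": 0,"wy": 0,"wz": 0}]}}

```text
time_s: 15.98
tool_pos: [0.6411, 0.0208, 0.186]
ee_rot: [-180.0, -0.0, 82.8]
ft_force: [1.7, -2.6, 1.0]
finger_gap: 0.006
gripper_force: 1.3
```

>>> {"method": "drive_tool", "body": {"moves": [{"dx": 1,"dy": 0,"dz": 0,"wx": 0,"wy": 0,"wz": -0.3},{"dx": 1,"dy": 0,"dz": 0,"wx": 0,"wy": 0,"wz": -0.3},{"dx": 0,"dy": 0,"dz": 0,"wx": 0,"wy": 0,"wz": 0}]}}

```text
time_s: 16.35
tool_pos: [0.6413, 0.0213, 0.186]
ee_rot: [-180.0, 0.1, 83.4]
ft_force: [2.0, -9.4, 2.0]
finger_gap: 0.003
gripper_force: 4.6
```

>>> {"method": "drive_tool", "body": {"moves": [{"dx": 1,"dy": 0,"dz": 0,"wx": 0,"wy": 0,"wz": 0},{"dx": 0,"dy": 0,"dz": 0,"wx": 0,"wy": 0,"wz": 0}]}}

```text
time_s: 16.6
tool_pos: [0.6414, 0.0215, 0.186]
ee_rot: [-180.0, 0.2, 83.4]
ft_force: [1.9, -12.6, 1.9]
finger_gap: 0.007
gripper_force: 6.2
```

```bash
python3 pan.py side6.png
```

```text
213 ((573.9280395507812, 100.4249038696289), (144.87741088867188, 202.2873992919922), 74.1961441040039)
tool in pin frame along tool x,y: -22.199487011048816 159.51581572136934
```

View pics/side6.png

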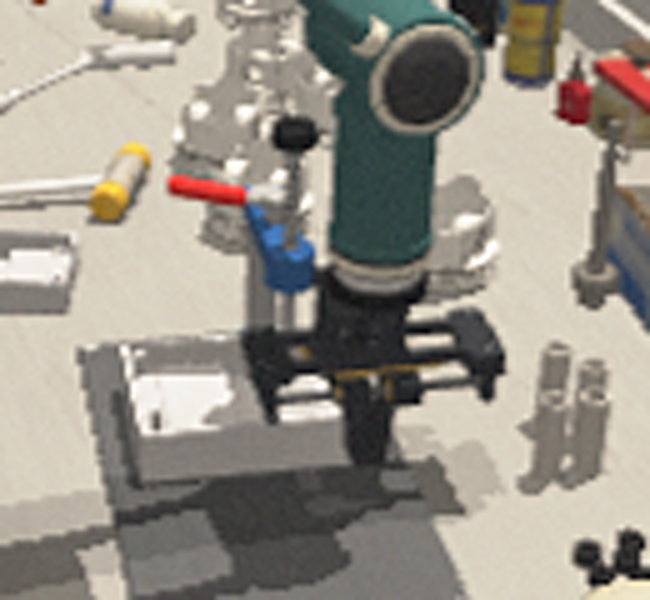

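Force rises from 9 to 13 N with no motion, so the pan is against the stop. I back off, rise and go above the knob.

>>> {"method": "drive_tool", "body": {"moves": [{"dx": -4,"dy": 0,"dz": 0,"wx": 0,"wy": 0,"wz": 0},{"dx": -10,"dy": 0,"dz": 0,"wx": 0,"wy": 0,"wz": 0},{"dx": -16,"dy": 0,"dz": 0,"wx": 0,"wy": 0,"wz": 0},{"dx": -10,"dy": 0,"dz": -25,"wx": 0,"wy": 0,"wz": 0},{"dx": 0,"dy": 0,"dz": -50,"wx": 0,"wy": 0,"wz": 0}]}}

```text
time_s: 17.27
tool_pos: [0.6349, -0.0173, 0.2584]
ee_rot: [-179.6, 0.0, 83.3]
ft_force: [-0.1, 0.4, 0.1]
finger_gap: 0.006
gripper_force: 0.0
```

>>> {"method": "drive_tool", "body": {"moves": [{"dx": 0,"dy": 0,"dz": -55,"wx": 0,"wy": 0,"wz": 0},{"dx": 0,"dy": 0,"dz": -55,"wx": 0,"wy": 0,"wz": 0},{"dx": 0,"dy": 0,"dz": -50,"wx": 0,"wy": 0,"wz": 0},{"dx": 0,"dy": 0,"dz": -35,"wx": 0,"wy": 0,"wz": 0},{"dx": 0,"dy": 0,"dz": -8,"wx": 0,"wy": 0,"wz": 0}]}}

```text
time_s: 17.9
tool_pos: [0.6371, -0.0166, 0.4674]
ee_rot: [179.7, -0.0, 83.3]
ft_force: [0.0, 0.0, -0.4]
finger_gap: 0.009
gripper_force: 0.0
```

>>> {"method": "drive_tool", "body": {"moves": [{"dx": 24,"dy": -8,"dz": 0,"wx": 0,"wy": 0,"wz": 0},{"dx": 40,"dy": -14,"dz": 0,"wx": 0,"wy": 0,"wz": 0},{"dx": 40,"dy": -14,"dz": 0,"wx": 0,"wy": 0,"wz": 0},{"dx": 26,"dy": -8,"dz": 0,"wx": 0,"wy": 0,"wz": 0},{"dx": 0,"dy": 0,"dz": 0,"wx": 0,"wy": 0,"wz": 0}]}}

```text
time_s: 18.52
tool_pos: [0.6074, 0.1195, 0.4614]
ee_rot: [-179.8, 0.0, 83.5]
ft_force: [0.3, -0.5, 0.5]
finger_gap: 0.003
gripper_force: 0.0
```

```bash
cat > st.py <<'E'
from h import *
s,V=cam("side"); i=s["color"].astype(int)
m=np.all((V>[.57,.06,.045-.05*0])&(V<[.65,.15,.29]),-1)&(i.max(-1)<70)
p=V[m]*1000; print("dark",len(p),p.min(0) if len(p) else'',np.median(p,0) if len(p) else'')
t=ctrl.get_state(); print(t["tool_pos"],t["ee_rot"],t["time_s"])
save(sys.argv[1],s["color"],(280,120,410,240),5)
E
python3 st.py side7.png; python3 pan.py x.png
```

```text
dark 49 [593.15181346  97.50655449 243.04701886] [605.69586901 106.21939559 260.8395914 ]
[0.60774971 0.118463   0.4617489 ] [-1.79826560e+02  7.73091651e-02  8.34459501e+01] 18.575
282 ((573.4548950195312, 104.76910400390625), (137.8260040283203, 189.84034729003906), 81.66397094726562)
tool in pin frame along tool x,y: 69.50012425180184 115.26082127103928
```

View pics/side7.png

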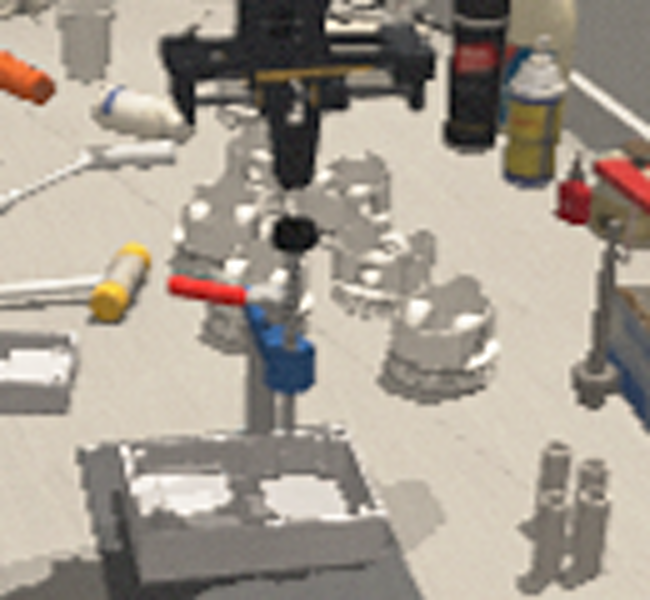

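The fingers are right above the knob at (295,233), and the pan sits against the stop under the gauge. I press down.

>>> {"method": "drive_tool", "body": {"moves": [{"dx": -2,"dy": 0,"dz": 10,"wx": 0,"wy": 0,"wz": 0},{"dx": 0,"dy": 0,"dz": 8,"wx": 0,"wy": 0,"wz": 0},{"dx": 0,"dy": 0,"dz": 5,"wx": 0,"wy": 0,"wz": 0},{"dx": 0,"dy": 0,"dz": 5,"wx": 0,"wy": 0,"wz": 0},{"dx": 0,"dy": 0,"dz": 5,"wx": 0,"wy": 0,"wz": 0}]}}

```text
time_s: 19.25
tool_pos: [0.608, 0.1161, 0.4307]
ee_rot: [180.0, -0.0, 83.3]
ft_force: [-0.0, 0.3, -0.9]
finger_gap: 0.002
gripper_force: 0.0
```

>>> {"method": "drive_tool", "body": {"moves": [{"dx": 0,"dy": 0,"dz": 8,"wx": 0,"wy": 0,"wz": 0},{"dx": 0,"dy": 0,"dz": 10,"wx": 0,"wy": 0,"wz": 0},{"dx": 0,"dy": 0,"dz": 10,"wx": 0,"wy": 0,"wz": 0},{"dx": 0,"dy": 0,"dz": 10,"wx": 0,"wy": 0,"wz": 0},{"dx": 0,"dy": 0,"dz": 8,"wx": 0,"wy": 0,"wz": 0}]}}

```text
time_s: 19.88
tool_pos: [0.6081, 0.1162, 0.3842]
ee_rot: [180.0, -0.0, 83.3]
ft_force: [0.7, -1.2, 2.9]
finger_gap: 0.003
gripper_force: 1.2
```

>>> {"method": "drive_tool", "body": {"moves": [{"dx": 0,"dy": 0,"dz": 3,"wx": 0,"wy": 0,"wz": 0},{"dx": 0,"dy": 0,"dz": 2,"wx": 0,"wy": 0,"wz": 0},{"dx": 0,"dy": 0,"dz": 2,"wx": 0,"wy": 0,"wz": 0},{"dx": 0,"dy": 0,"dz": 0,"wx": 0,"wy": 0,"wz": 0}]}}

```text
time_s: 20.38
tool_pos: [0.6079, 0.1162, 0.3777]
ee_rot: [-180.0, -0.0, 83.3]
ft_force: [1.0, 0.2, 0.6]
finger_gap: 0.005
gripper_force: 0.3
```

>>> {"method": "drive_tool", "body": {"moves": [{"dx": 0,"dy": 0,"dz": 2,"wx": 0,"wy": 0,"wz": 0},{"dx": 0,"dy": 0,"dz": 2,"wx": 0,"wy": 0,"wz": 0},{"dx": 0,"dy": 0,"dz": 2,"wx": 0,"wy": 0,"wz": 0},{"dx": 0,"dy": 0,"dz": 2,"wx": 0,"wy": 0,"wz": 0}]}}

```text
time_s: 20.88
tool_pos: [0.6079, 0.1162, 0.3697]
ee_rot: [-180.0, -0.0, 83.3]
ft_force: [-1.5, -1.0, 1.6]
finger_gap: 0.007
gripper_force: 1.0
```

>>> {"method": "drive_tool", "body": {"moves": [{"dx": 0,"dy": 0,"dz": 1,"wx": 0,"wy": 0,"wz": 0},{"dx": 0,"dy": 0,"dz": 1,"wx": 0,"wy": 0,"wz": 0},{"dx": 0,"dy": 0,"dz": 0,"wx": 0,"wy": 0,"wz": 0}]}}

```text
time_s: 21.25
tool_pos: [0.6079, 0.1162, 0.3677]
ee_rot: [-180.0, -0.0, 83.3]
ft_force: [-0.6, -0.3, 0.5]
finger_gap: 0.005
gripper_force: 0.4
```

>>> {"method": "drive_tool", "body": {"moves": [{"dx": 0,"dy": 0,"dz": 1,"wx": 0,"wy": 0,"wz": 0},{"dx": 0,"dy": 0,"dz": 0,"wx": 0,"wy": 0,"wz": 0}]}}

```text
time_s: 21.5
tool_pos: [0.6079, 0.1162, 0.3667]
ee_rot: [-180.0, 0.0, 83.3]
ft_force: [-0.8, 0.9, 1.2]
finger_gap: 0.006
gripper_force: 0.5
```

>>> {"method": "drive_tool", "body": {"moves": [{"dx": 0,"dy": 0,"dz": 1,"wx": 0,"wy": 0,"wz": 0},{"dx": 0,"dy": 0,"dz": 0,"wx": 0,"wy": 0,"wz": 0}]}}

```text
time_s: 21.75
tool_pos: [0.6079, 0.1162, 0.3661]
ee_rot: [-180.0, -0.0, 83.3]
ft_force: [-2.1, -0.4, 3.2]
finger_gap: 0.007
gripper_force: 1.6
```

>>> {"method": "drive_tool", "body": {"moves": [{"dx": 0,"dy": 0,"dz": 1,"wx": 0,"wy": 0,"wz": 0},{"dx": 0,"dy": 0,"dz": 0,"wx": 0,"wy": 0,"wz": 0}]}}

```text
time_s: 22.0
tool_pos: [0.6079, 0.1162, 0.3659]
ee_rot: [180.0, -0.0, 83.3]
ft_force: [-4.1, 0.3, 7.1]
finger_gap: 0.002
gripper_force: 3.3
```

>>> {"method": "drive_tool", "body": {"moves": [{"dx": 0,"dy": 0,"dz": -5,"wx": 0,"wy": 0,"wz": 0},{"dx": 0,"dy": 0,"dz": -20,"wx": 0,"wy": 0,"wz": 0},{"dx": 4,"dy": -20,"dz": 0,"wx": 0,"wy": 0,"wz": 0},{"dx": 10,"dy": -30,"dz": 0,"wx": 0,"wy": 0,"wz": 0},{"dx": 10,"dy": -20,"dz": 0,"wx": 0,"wy": 0,"wz": 0}]}}

```text
time_s: 22.62
tool_pos: [0.5406, 0.1485, 0.391]
ee_rot: [179.9, -0.0, 83.3]
ft_force: [0.6, -0.5, -0.2]
finger_gap: 0.002
gripper_force: 0.0
```

```bash
python3 - <<'E'
from h import *
c,W=cam("top"); s,V=cam("side")
d=np.load("s0.npz")
for n,w,i in(("t0",d["W"],d["a"]),("s0",d["V"],d["b"]),("t",W,c["color"]),("s",V,s["color"])):
    i=i.astype(int);m=(i[...,0]>i[...,1]+50)&(i[...,0]>i[...,2]+50)&np.all((w>[.5,.12,.16])&(w<[.64,.22,.2]),-1);p=w[m]*1000
    if len(p)>5: print(n,len(p),p.mean(0),p.min(0),p.max(0),cv2.fitLine(p[:,:2].astype(np.float32),cv2.DIST_HUBER,0,.01,.01).ravel())
m=np.all((V>[.58,.08,.12])&(V<[.64,.15,.26]),-1)&(s["color"].max(-1)<70); p=V[m]*1000; print("knob",len(p),p.min(0),p.max(0))
save("side8.png",s["color"],(280,120,410,240),5); print(ctrl.get_state()["tool_pos"])
E
```

```text
t0 55 [561.89202751 185.08718869 182.43905928] [530.77828847 171.28585119 167.63172261] [593.74303461 201.17306097 192.81922094] [ 9.2411906e-01 -3.8210469e-01  5.6052448e+02  1.8537840e+02]
s0 62 [563.41379406 184.40041303 181.29404765] [533.42155481 174.70989345 171.32411501] [596.58567726 198.45437648 189.94799111] [ 9.4324422e-01 -3.3209985e-01  5.6458722e+02  1.8370728e+02]
t 26 [547.35311218 191.24785468 184.96808869] [530.67839722 184.26136193 177.41699502] [566.65070369 201.20957242 191.84737553] [ 9.8380810e-01 -1.7922515e-01  5.4835669e+02  1.9110127e+02]
s 61 [562.8205842  184.29405632 181.45492291] [534.245505   172.29649363 170.08953285] [591.57163743 200.61264162 191.8540214 ] [ 9.2767876e-01 -3.7337935e-01  5.6054810e+02  1.8455455e+02]
knob 53 [590.74141982  96.44871206 184.26344315] [623.89985388 126.80935643 201.24821788]
[0.53997138 0.14920128 0.39071375]
```

View pics/side8.png

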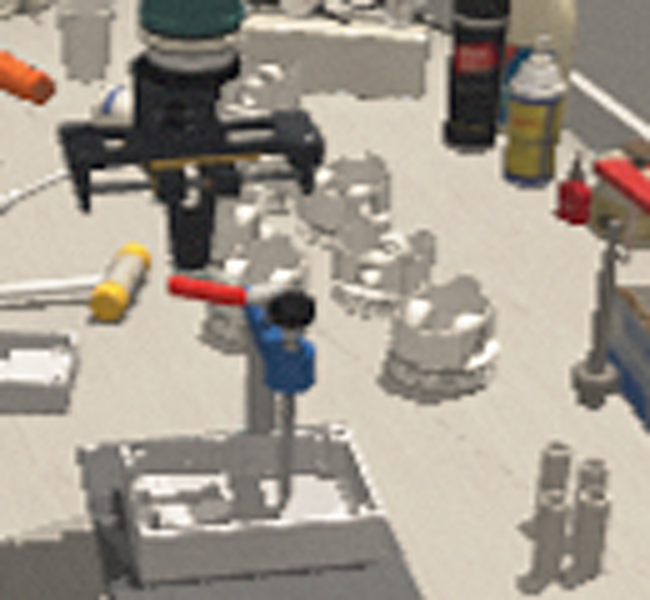

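The probe stands on the pan's floor, with the knob at (290,310), and the red lever is still open at (170–245,290). I align with the lever, go down beside it and push.

>>> {"method": "drive_tool", "body": {"moves": [{"dx": 0,"dy": 0,"dz": 5,"wx": 0,"wy": 0,"wz": 7},{"dx": 0,"dy": 0,"dz": 10,"wx": 0,"wy": 0,"wz": 7},{"dx": 0,"dy": 0,"dz": 22,"wx": 0,"wy": 0,"wz": 0},{"dx": 0,"dy": 0,"dz": 20,"wx": 0,"wy": 0,"wz": 0},{"dx": 0,"dy": 0,"dz": 0,"wx": 0,"wy": 0,"wz": 0}]}}

```text
time_s: 23.35
tool_pos: [0.5407, 0.1478, 0.3307]
ee_rot: [-179.8, 0.1, 69.4]
ft_force: [-0.9, 0.4, 0.9]
finger_gap: 0.004
gripper_force: 0.0
```

>>> {"method": "drive_tool", "body": {"moves": [{"dx": 8,"dy": 0,"dz": 0,"wx": 0,"wy": 0,"wz": 0},{"dx": 7,"dy": 0,"dz": 0,"wx": 0,"wy": 0,"wz": 0},{"dx": 5,"dy": 0,"dz": 0,"wx": 0,"wy": 0,"wz": 0},{"dx": 4,"dy": 0,"dz": 0,"wx": 0,"wy": 0,"wz": 0},{"dx": 3,"dy": 0,"dz": 0,"wx": 0,"wy": 0,"wz": 0}]}}

```text
time_s: 23.98
tool_pos: [0.5508, 0.1737, 0.3331]
ee_rot: [180.0, -0.0, 69.4]
ft_force: [1.1, 0.8, -0.8]
finger_gap: 0.003
gripper_force: 0.0
```

>>> {"method": "drive_tool", "body": {"moves": [{"dx": 5.5,"dy": -1.2,"dz": 0,"wx": 0,"wy": 0,"wz": 5},{"dx": 5.5,"dy": -1.2,"dz": 0,"wx": 0,"wy": 0,"wz": 5},{"dx": 5.5,"dy": -1.2,"dz": 0,"wx": 0,"wy": 0,"wz": 5},{"dx": 5.5,"dy": -1.2,"dz": 0,"wx": 0,"wy": 0,"wz": 5},{"dx": 5.5,"dy": -1.2,"dz": 0,"wx": 0,"wy": 0,"wz": 5}]}}

```text
time_s: 24.6
tool_pos: [0.559, 0.2, 0.3326]
ee_rot: [-179.9, 0.1, 44.2]
ft_force: [-3.6, -0.8, 0.7]
finger_gap: 0.002
gripper_force: 0.9
```

```bash
cat > lev.py <<'E'
from h import *
s,V=cam("side");c,W=cam("top")
for w,i in((V,s["color"]),(W,c["color"])):
    i=i.astype(int);m=(i[...,0]>i[...,1]+50)&(i[...,0]>i[...,2]+50)&np.all((w>[.5,.12,.16])&(w<[.68,.28,.2]),-1);p=w[m][:,:2]*1000-[613.2,167.2]
    if len(p)>5: print(len(p),"lever gauge angle deg from open",173.5-np.degrees(np.arctan2(*p.mean(0)[::-1])))
t=ctrl.get_state(); r=t["tool_pos"][:2]*1000-[613.2,167.2]; th=np.radians(t["ee_rot"][2]); print("tool n,u",r@[np.cos(th),np.sin(th)],r@[-np.sin(th),np.cos(th)],t["ee_rot"][2],t["tool_pos"])
E
python3 lev.py
```

```text
26 lever gauge angle deg from open 37.260961316271846
tool n,u -15.404940003157538 61.263612575313346 44.35805571604673 [0.55935385 0.20023233 0.33263626]
```

>>> {"method": "drive_tool", "body": {"moves": [{"dx": 5.4,"dy": -1.1,"dz": 0,"wx": 0,"wy": 0,"wz": 5},{"dx": 5.4,"dy": -1.1,"dz": 0,"wx": 0,"wy": 0,"wz": 5},{"dx": 5.4,"dy": -1.1,"dz": 0,"wx": 0,"wy": 0,"wz": 5},{"dx": 5.4,"dy": -1.1,"dz": 0,"wx": 0,"wy": 0,"wz": 5},{"dx": 5.4,"dy": -1.1,"dz": 0,"wx": 0,"wy": 0,"wz": 5}]}}

```text
time_s: 25.32
tool_pos: [0.5781, 0.2196, 0.3325]
ee_rot: [-180.0, 0.1, 19.3]
ft_force: [-2.4, 1.4, -0.3]
finger_gap: 0.012
gripper_force: 0.9
```

>>> {"method": "drive_tool", "body": {"moves": [{"dx": 5.4,"dy": -1.1,"dz": 0,"wx": 0,"wy": 0,"wz": 5},{"dx": 5.4,"dy": -1.1,"dz": 0,"wx": 0,"wy": 0,"wz": 5},{"dx": 5.4,"dy": -1.1,"dz": 0,"wx": 0,"wy": 0,"wz": 5},{"dx": 4.3,"dy": -0.9,"dz": 0,"wx": 0,"wy": 0,"wz": 4},{"dx": 2,"dy": -0.4,"dz": 0,"wx": 0,"wy": 0,"wz": 2}]}}

```text
time_s: 25.95
tool_pos: [0.5994, 0.2286, 0.3326]
ee_rot: [-180.0, 0.1, -1.6]
ft_force: [-1.8, 1.5, -0.3]
finger_gap: 0.005
gripper_force: 0.8
```

>>> {"method": "drive_tool", "body": {"moves": [{"dx": 1.5,"dy": 0,"dz": 0,"wx": 0,"wy": 0,"wz": 1},{"dx": 1.5,"dy": 0,"dz": 0,"wx": 0,"wy": 0,"wz": 1},{"dx": 0,"dy": 0,"dz": 0,"wx": 0,"wy": 0,"wz": 0}]}}

```text
time_s: 26.32
tool_pos: [0.6025, 0.2283, 0.3328]
ee_rot: [-180.0, 0.0, -3.6]
ft_force: [-2.7, 1.9, -0.2]
finger_gap: 0.005
gripper_force: 1.2
```

```bash
python3 lev.py
```

```text
21 lever gauge angle deg from open 90.05706262748096
tool n,u -14.56134901870907 60.28387505285194 -3.634039638844732 [0.60248893 0.22828561 0.33282644]
```

Not yet at the end stop, so I keep creeping until the force jumps.

>>> {"method": "drive_tool", "body": {"moves": [{"dx": 1,"dy": 0,"dz": 0,"wx": 0,"wy": 0,"wz": 0.7},{"dx": 1,"dy": 0,"dz": 0,"wx": 0,"wy": 0,"wz": 0.7},{"dx": 0,"dy": 0,"dz": 0,"wx": 0,"wy": 0,"wz": 0}]}}

```text
time_s: 26.8
tool_pos: [0.6047, 0.2281, 0.3329]
ee_rot: [-180.0, -0.0, -5.1]
ft_force: [-2.4, 1.9, -0.5]
finger_gap: 0.003
gripper_force: 1.2
```

>>> {"method": "drive_tool", "body": {"moves": [{"dx": 1,"dy": 0,"dz": 0,"wx": 0,"wy": 0,"wz": 0.7},{"dx": 1,"dy": 0,"dz": 0,"wx": 0,"wy": 0,"wz": 0.7},{"dx": 0,"dy": 0,"dz": 0,"wx": 0,"wy": 0,"wz": 0}]}}

```text
time_s: 27.18
tool_pos: [0.6058, 0.2282, 0.3328]
ee_rot: [-180.0, 0.2, -6.5]
ft_force: [-6.4, 3.7, 2.1]
finger_gap: 0.007
gripper_force: 3.3
```

>>> {"method": "drive_tool", "body": {"moves": [{"dx": 1,"dy": 0,"dz": 0,"wx": 0,"wy": 0,"wz": 0},{"dx": 1,"dy": 0,"dz": 0,"wx": 0,"wy": 0,"wz": 0},{"dx": 0,"dy": 0,"dz": 0,"wx": 0,"wy": 0,"wz": 0}]}}

```text
time_s: 27.55
tool_pos: [0.6067, 0.2282, 0.3328]
ee_rot: [180.0, 0.4, -6.5]
ft_force: [-11.3, 3.6, 3.7]
finger_gap: 0.007
gripper_force: 6.0
```

>>> {"method": "drive_tool", "body": {"moves": [{"dx": -3,"dy": 0,"dz": 0,"wx": 0,"wy": 0,"wz": 0},{"dx": -12,"dy": 0,"dz": 0,"wx": 0,"wy": 0,"wz": 0},{"dx": -20,"dy": 0,"dz": -10,"wx": 0,"wy": 0,"wz": 0},{"dx": -10,"dy": 0,"dz": -40,"wx": 0,"wy": 0,"wz": 0},{"dx": 0,"dy": 0,"dz": -50,"wx": 0,"wy": 0,"wz": 0}]}}

```text
time_s: 28.18
tool_pos: [0.5628, 0.2322, 0.4327]
ee_rot: [179.9, 0.1, -6.5]
ft_force: [0.7, 0.1, 0.7]
finger_gap: 0.006
gripper_force: 0.0
```

>>> {"method": "drive_tool", "body": {"moves": [{"dx": -40,"dy": 0,"dz": -20,"wx": 0,"wy": 0,"wz": 0},{"dx": -30,"dy": 0,"dz": 0,"wx": 0,"wy": 0,"wz": 0},{"dx": 0,"dy": 0,"dz": 0,"wx": 0,"wy": 0,"wz": 0},{"dx": 0,"dy": 0,"dz": 0,"wx": 0,"wy": 0,"wz": 0}]}}

```text
time_s: 28.68
tool_pos: [0.4947, 0.2403, 0.453]
ee_rot: [180.0, -0.1, -6.5]
ft_force: [-0.4, -0.5, -0.2]
finger_gap: 0.01
gripper_force: 0.0
```

```bash
python3 lev.py; python3 - <<'E'
from h import *
s,V=cam("side"); save("sideF.png",s["color"],(250,140,420,310),3.5)
E
```

```text
32 lever gauge angle deg from open 91.51631312948565
21 lever gauge angle deg from open 90.32095210476832
tool n,u -125.59462759484242 59.33414232099415 -6.487968761060283 [0.49511417 0.24034565 0.4525305 ]
```

View pics/sideF.png

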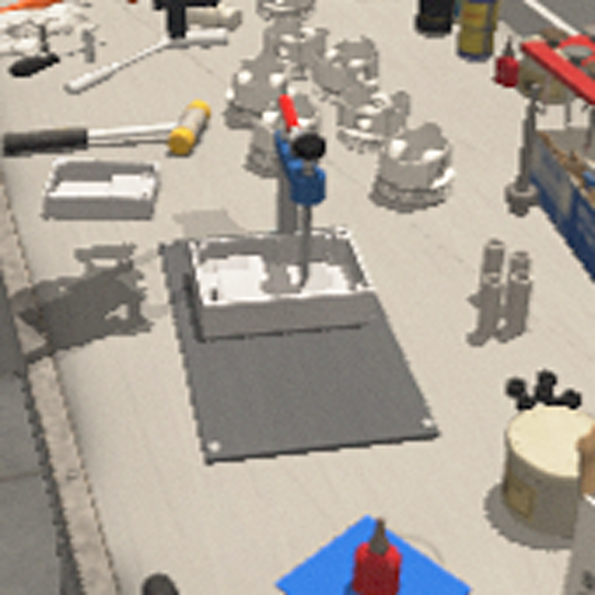

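The bottle is upright on the mat at (378,570) and the pan is against the stop. The probe rests in the pan at (303,285), and the lever at (290,112) is turned to about 90°. I'm handing it in.

```bash
python3 -c "
from workcell import ctrl
print(ctrl.sign_off())"
```

```text
the job is handed in; nothing more can be done
None
```

The job is done and handed in at about 29 s: the bottle stands upright on the blue mat, the pan rests against the brass stop, the probe is down on the pan's floor, and the lever is swung to its end stop at about 90°.

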